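Tip the posts into the V-rail and close the row up for measuring

ROBOT

A 6-joint arm with a two-finger parallel gripper is mounted at the origin on the work surface. World frame = base frame: x ahead of the robot, y to its left, z up, the work surface at z = 0. Lengths are in m, angles in rad, forces in N, time in s.
With the tool pointing down it reaches from about 0.25 to 0.725 m from the base axis. Payload 4 kg.
Tool frame: the origin (TCP) lies on the centre line of the jaws, within the pads' length; the fingertips stand tcp_to_tips ahead of it and the grasp point (between the pads) lies 11 mm behind it (tcp_to_tips is the distance from the TCP to the fingertips, in m); x points along the fingers, y is the direction in which the jaws open and shut, and the axes are right-handed (so a half turn about x gives the same grasp; the last joint's range is limited). The gripper opens to 85 mm and grips with 20 to 120 N. Pads are 22 mm wide; open, the fingers measure 114 mm over their backs; the gripper's body (76 mm by 85 mm) begins 54 mm behind the grasp point. The pads swing forward as they close: fully open they stand 13 mm farther back than shut.
Start: joints at [1.21, 0.241, 0.005, 1.335, 0, 1.571], TCP at [0.177, 0.468, 0.239] pointing down, gripper open.
Joint ranges: [-2.72, 2.72], [-1.05, 1.87], [-1.09, 1.28], [-1.99, 2.15], [-1.42, 1.44], [-3.14, 3.14]. Speed limits (rad/s): [2.79, 2.79, 3.14, 3.14, 3.14, 3.14].

INTERFACE

Orientations are given as a rotation vector (axis times angle).
In Python, from rig import get_state, camera, calibration, finish_job, outline_of, spot_point, tcp_to_tips gives the robot as it stands. The module is installed in compiled form; this text tells all that it offers.
- The arm moves only by the tool play_rows, never from a script. Its argument "increments" is one flat list of numbers, 7 for each row, row after row: the turn, a rotation vector about the tool's x, y, z in rad, then the shift along the tool's x, y, z in m, then the finger opening in m, from 0 to 0.0854. A call has 1 to 8 rows; each row shifts and turns the commanded pose from where the row before left it, along the tool's axes as they then stand; what a row does not reach is not made up. A row lasts 1/10 s, in which the tool goes at most 50 mm and 8.59 degrees, less where a joint would pass 70% of its speed; a pose out of reach is approached as far as the arm can. A call is refused whole if a number of a shift passes 0.05 or a number of a turn 0.15, either way. A call with a gripper value outside its range is refused whole. The fingers move at their own pace and stop on an object; "grip_force" is the grip in N (left out, the last holds). Time passes only in rows, so rows that do not move let the fingers close. It gives the time, the measured TCP pose, the force and the opening at its end, in the units of the state.
- get_state(): the state, without advancing time (a new reading comes with each control period).
- camera(name): name is "side" or "top" or "wrist"; returns the picture (384x512x3 uint8, red, green, blue); there is no depth.
- calibration(name): a dict with "fx", "fy", "cx", "cy" (pixels), "rvec" (rotation vector, rad) and "tvec" (3), from world to camera coordinates, as OpenCV has them; the wrist camera has in their place "T_tool_cam" (4x4, takes a point from camera to tool coordinates, whose origin is the TCP and whose axes are the tool frame's). Camera axes: x right, y down, z forward; pixel columns grow to the right and rows downward; lengths in m; the calibration is good to about 2 mm. A picture is of the moment at which its call begins: read the wrist's pose just before it. calibration takes no time and is no camera call.
- finish_job(): hands the job in, once; it reports no verdict.
Trained networks look in the newest picture that a camera, given by its name, has taken for a name from the list of things; names that differ only in an ending like _2 or _b are one class to them, and where a whole thing is asked for, a point or a joint stands for the part that bears it (a point fixed in the world has none). Each returns a list of dicts, best first, with "score" (0 to 1); they miss things now and then, are a little off and sometimes report something else, mostly with a low value. They report only what shows in the picture. A call takes as long as a camera call. They do not tell look-alikes from the thing itself.
- outline_of(camera, query): "pixels" (384x512 bool, what is visible of it) and "point" ([column, row] in pixels, amid what is visible of it).
- spot_point(camera, query): "point" ([column, row] in pixels: a listed point, or the origin of a listed thing).
The state is a dict: "time": time; "joints": joint angles; "qd": joint speeds; "joint_efforts": joint torques, N m; "tcp_pos": TCP position; "ee_rot": TCP orientation; "wrist_force": force on the tool from outside, world axes, zero at the start; "torque": the same for the moment, N m; "opening": opening from 0.0 (shut) to 1.0 (fully open).
Only numpy, scipy, OpenCV 4.12 (cv2) and the standard library are available. Lean on these libraries where they do the work, as an engineer would, in place of code of your own. Each camera call takes 0.05 s, during which the arm holds its last target. There are 200 camera calls.

TASK

Raise the hinged tray by its black paddle so that the three steel posts roll out into the V-trough, then lower the tray gently all the way back onto its rests, without letting it drop. Then slide the posts along the fold of the trough until they lie end to end, touching, with the first against the end stop, ready for measuring. Leave everything else on the bench where it is.

Things in the scene. Friction and masses are not known exactly. Their poses are not given: they have to be found in the camera images.
- vrail: Fixed V-rail: dark steel angle lying as an open 90-degree V on an aluminium base plate (x -105 to +45 mm, 10 mm thick). Origin on the table below the fold; y runs along the fold, z up, tip tray on the -x side. Fold level at x 0, z 30; rims at x +-30, z 60 mm. Trough from y -170 to +170 mm: stop near the -y end, +y end open. A post lying in it has its centre at z 47.7, its top at z 60 mm.
- tip_tray (a joint): Angle (rad) of the grey sheet-metal tip tray: 0 = at rest, floor sloping 0.17 down away from the trough; grows as the paddle is raised; floor level at 0.17, limit 1.0. Posts roll out soon after 0.17; 0.5 empties it surely. Tray 0.3 kg, 201 mm long, floor 75 mm wide, three pockets open to the trough; swings freely and falls back if let go. At rest its walls reach z 82 mm at most.
- tray_hinge (a point): Middle of the tray's hinge line, which is parallel to the fold: x -34, y 0, z 62 mm of the rail's frame, beside the trough's rim. Does not move.
- tray_grip (a point): Grip point on the black paddle at the middle of the tray's outer wall; moves with the tray. Upright fin, 12 mm thick along the rail's y, 26 mm wide, 36 mm high, top 14 mm above this point. Its flat faces look along +-y with free room beside them: pinched so from above, it can turn between the pads. At rest it is at x -143, y 0, z 66 mm of the rail's frame.
- stop: Fixed steel end stop with a round dial gauge behind it, clamped across the trough, at a different place along the rail each time. Axes parallel to the rail's; origin at table height below the fold, under the stop's working face, which looks to +y. 82 mm wide in x, 62 mm long towards -y, up to z 83 mm.
- slot1 (a point): Where the centre of the first post from the stop finally lies: in the V, 25 mm to +y of the stop's face, 47.7 mm above the table. Which of the three posts lies there does not matter.
- slot2 (a point): Where the centre of the second post from the stop finally lies: in the V, 75 mm to +y of the stop's face, 47.7 mm above the table. Which of the three posts lies there does not matter.
- slot3 (a point): Where the centre of the third post from the stop finally lies: in the V, 125 mm to +y of the stop's face, 47.7 mm above the table. Which of the three posts lies there does not matter.
- post1: One of three equal plain steel posts: cylinder 25 mm in diameter, 50 mm long, about 0.15 kg. Origin at its centre, y axis along the cylinder's axis. It starts lying along the rail in a pocket of the tip tray, the pocket nearest the stop.
- post2: One of three equal plain steel posts: cylinder 25 mm in diameter, 50 mm long, about 0.15 kg. Origin at its centre, y axis along the cylinder's axis. It starts lying along the rail in a pocket of the tip tray, the pocket in the middle.
- post3: One of three equal plain steel posts: cylinder 25 mm in diameter, 50 mm long, about 0.15 kg. Origin at its centre, y axis along the cylinder's axis. It starts lying along the rail in a pocket of the tip tray, the pocket furthest from the stop.
- marker_a: bystander: whiteboard marker with a blue cap, 130 mm long, 19 mm thick, beyond the rail. Origin at the centre of its underside.
- marker_b: bystander: whiteboard marker with a black cap, 130 mm long, 19 mm thick, on the robot's side of the rail. Origin at the centre of its underside.
- eraser: bystander: whiteboard eraser, 50 x 110 x 32 mm, on the robot's side of the rail. Origin at the centre of its underside.
- mug: bystander: white mug, 80 mm wide, 95 mm high. Origin at the centre of its underside.
- tip_box: bystander: pipette-tip box, 120 x 85 x 67 mm. Origin at the centre of its underside.
- jar: bystander: amber jar with a white cap, 60 mm wide, 85 mm high. Origin at the centre of its underside.
- caliper: bystander: caliper lying flat, 200 mm long, 12 mm high. Origin at the centre of its underside.
Mind the look-alikes: they are no part of the job. Leave any yellow look-alike of the post3 alone.

How it is judged:
By the outcome, as a careful person would: the job done as asked, in the order asked, and still so for the second after the job is handed in, with the robot touching nothing.
It also fails if it takes over 58 s, if anything falls off the work surface, if the arm or the gripper's body presses on something with over 40 N, if the wrist force passes 120 N, or if a joint passes its speed limit or range.

## Working session

There is one attempt and no reset: what is moved stays moved. The work goes in short steps, Python scripts to look and compute and a tool call to move; the robot and the scene stay as the last step left them, time stands still between calls to the robot, and variables do not carry over. Pictures are saved under pics/ and viewed, about 8 in all and at most 12, crops included, and the job is handed in when it is done.

Besides the shell and the picture viewer there is one more tool, called after "Emit:" as name(argument=value, ...) on one line, values as JSON. play_rows: Moves the arm, as the interface text tells. Its arguments: {"type":"object","properties":{"increments":{"type":"array"},"grip_force":{"type":"number"}},"required":["increments"]}

```bash
mkdir -p pics; cat > h.py <<'E'
import numpy as np, cv2
from rig import *
from scipy.spatial.transform import Rotation as R
def cam(name):
    c=calibration(name); K=np.array([[c['fx'],0,c['cx']],[0,c['fy'],c['cy']],[0,0,1]])
    if 'rvec' in c:
        Rw=R.from_rotvec(np.ravel(c['rvec'])).as_matrix(); t=np.ravel(c['tvec'])
    else:
        s=get_state(); T=np.eye(4); T[:3,:3]=R.from_rotvec(s['ee_rot']).as_matrix(); T[:3,3]=s['tcp_pos']
        M=np.linalg.inv(T@np.array(c['T_tool_cam'])); Rw=M[:3,:3]; t=M[:3,3]
    return K,Rw,t
def onz(C,p,z):
    K,Rw,t=C; d=Rw.T@np.linalg.solve(K,[p[0],p[1],1]); o=-Rw.T@t
    return o+d*(z-o[2])/d[2]
def proj(C,P):
    K,Rw,t=C; q=K@(Rw@np.asarray(P)+t); return q[:2]/q[2]
def save(name,f): 
    im=camera(name); cv2.imwrite('pics/'+f,im[:,:,::-1]); return im
E
python3 - <<'E'
from h import *
print(get_state()); print(tcp_to_tips if not callable(tcp_to_tips) else tcp_to_tips())
a=save('top','t0.png'); 
Z={'vrail':0,'tray_hinge':.062,'tray_grip':.066,'stop':0,'slot1':.0477,'slot3':.0477,'post1':.07,'post2':.07,'post3':.07,'mug':0,'jar':0,'tip_box':0,'eraser':0,'marker_a':0,'marker_b':0,'caliper':0}
b=None
for c in ['top','side']:
    if c=='side': b=save('side','s0.png')
    C=cam(c)
    for q,z in Z.items():
        for r in spot_point(c,q)[:3]:
            print(c,q,round(r['score'],2),np.round(r['point'],1),np.round(onz(C,r['point'],z),3))
cv2.imwrite('pics/m0.png',cv2.resize(np.vstack([a,b])[:,:,::-1],(450,600)) ) if 0 else None
E
```

```text
{'time': 0.0, 'joints': array([ 1.21000865e+00,  2.41395755e-01,  3.75524305e-03,  1.33518944e+00,
       -2.69608198e-05,  1.57079565e+00]), 'qd': array([-0.00019674,  0.00031952, -0.00051304,  0.00031176,  0.0018725 ,
        0.00064687]), 'joint_efforts': array([-1.04355000e-03, -3.72323871e+01,  2.52405971e+01,  1.69316382e-02,
       -1.81780247e-04, -8.18390390e-06]), 'tcp_pos': array([0.17630252, 0.46724858, 0.23843337]), 'ee_rot': array([ 0.28151424,  1.55253433, -0.28467861]), 'wrist_force': array([-0.32511104, -0.23344487, -0.02100802]), 'torque': array([ 0.02632185, -0.00210658,  0.01378499]), 'opening': 0.9993709140474756}
0.008
top vrail 0.93 [250.  158.3] [0.625 0.065 0.   ]
top vrail 0.18 [411.6 168. ] [ 0.602 -0.407  0.   ]
top tray_hinge 0.89 [249.8 171.3] [0.578 0.062 0.062]
top tray_hinge 0.38 [273.1 189.2] [ 0.529 -0.004  0.062]
top tray_grip 0.65 [250.  208.5] [0.475 0.059 0.066]
top tray_grip 0.22 [111.8 232.3] [0.404 0.44  0.066]
top stop 0.88 [290.2 160.3] [ 0.62  -0.053  0.   ]
top stop 0.6 [224.8 190.8] [0.528 0.137 0.   ]
top stop 0.41 [248.3 168.1] [0.595 
[... 1734 characters left out ...]
 [ 0.523 -0.006  0.07 ]
side post3 0.59 [249.2 197.1] [0.508 0.049 0.07 ]
side post3 0.56 [180.5 212.4] [0.309 0.12  0.07 ]
side post3 0.45 [264.4 202.6] [ 0.523 -0.006  0.07 ]
side mug 0.94 [156.9 178. ] [0.402 0.478 0.   ]
side jar 0.56 [209.  166.7] [0.599 0.419 0.   ]
side tip_box 0.85 [343.3 333.3] [ 0.383 -0.42   0.   ]
side eraser 0.59 [268.9 243.9] [ 0.461 -0.094  0.   ]
side marker_a 0.58 [203.3 195.3] [0.465 0.253 0.   ]
side marker_a 0.57 [300.3 192.9] [0.724 0.036 0.   ]
side marker_b 0.58 [203.3 195.3] [0.465 0.253 0.   ]
side marker_b 0.57 [300.3 192.9] [0.724 0.036 0.   ]
side caliper 0.73 [393.5 276.1] [ 0.61  -0.398  0.   ]
side caliper 0.52 [247.1 194.8] [0.579 0.152 0.   ]
```

View pics/t0.png

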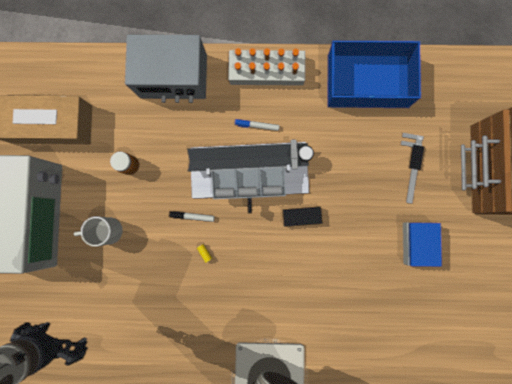

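View pics/s0.png

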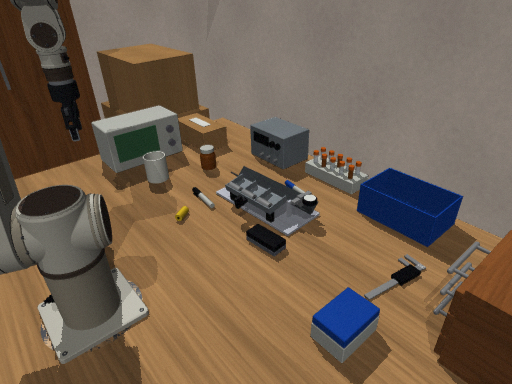

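```bash
cat >> h.py <<'E'
def plan(P,yaw,n):
    """rows to reach tool-down pose at P, tool y at angle yaw (mod pi) from world x... """
    s=get_state(); Rm=R.from_rotvec(s['ee_rot']); p=np.array(s['tcp_pos'])
    best=None
    for k in (0,np.pi):
        y=np.array([np.cos(yaw+k),np.sin(yaw+k),0]); x=np.array([0,0,-1.]); G=R.from_matrix(np.c_[x,y,np.cross(x,y)])
        rv=(Rm.inv()*G).as_rotvec()
        if best is None or np.linalg.norm(rv)<np.linalg.norm(best): best=rv
    print('turn total',np.round(best,4),'per',np.round(best/n,4)); d=(np.array(P)-p)/n
    for i in range(n):
        Rm=Rm*R.from_rotvec(best/n)   # turn applied first?
        print(np.round(Rm.inv().apply(d),4))
E
python3 - <<'E'
from h import *
s=get_state();print(np.round(R.from_rotvec(s['ee_rot']).as_matrix(),3)); print(np.round(calibration('wrist')['T_tool_cam'],3), calibration('wrist')['fx'])
plan([.50,.05,.28],np.pi/2+.043,12)
E
```

```text
[[-0.     0.353  0.936]
 [-0.     0.936 -0.353]
 [-1.    -0.    -0.   ]]
[[ 0.001 -0.282  0.959 -0.134]
 [ 1.    -0.001 -0.001 -0.   ]
 [ 0.001  0.959  0.282 -0.072]
 [ 0.     0.     0.     1.   ]] 310.0972739335221
turn total [-4.038e-01 -1.000e-04  1.000e-04] per [-0.0336 -0.      0.    ]
[-0.0034 -0.0243  0.0367]
[-0.0034 -0.0255  0.0359]
[-0.0034 -0.0267  0.035 ]
[-0.0034 -0.0279  0.0341]
[-0.0034 -0.029   0.0331]
[-0.0034 -0.0301  0.0321]
[-0.0034 -0.0312  0.0311]
[-0.0034 -0.0322  0.03  ]
[-0.0034 -0.0332  0.0289]
[-0.0034 -0.0342  0.0278]
[-0.0034 -0.0351  0.0266]
[-0.0034 -0.0359  0.0254]
```

Emit:
play_rows(increments=[-0.034, 0, 0, -0.003, -0.024, 0.037, 0.085, -0.034, 0, 0, -0.003, -0.026, 0.036, 0.085, -0.034, 0, 0, -0.003, -0.027, 0.035, 0.085, -0.034, 0, 0, -0.003, -0.028, 0.034, 0.085, -0.034, 0, 0, -0.003, -0.029, 0.033, 0.085, -0.034, 0, 0, -0.003, -0.03, 0.032, 0.085, -0.034, 0, 0, -0.003, -0.031, 0.031, 0.085, -0.034, 0, 0, -0.003, -0.032, 0.03, 0.085])

```text
time: 2.5
tcp_pos: [0.3837, 0.1808, 0.2637]
ee_rot: [0.069, 1.569, -0.068]
wrist_force: [-0.2, 0.8, 0.2]
opening: 0.99
```

Emit:
play_rows(increments=[-0.034, 0, 0, -0.003, -0.033, 0.029, 0.085, -0.034, 0, 0, -0.003, -0.034, 0.028, 0.085, -0.034, 0, 0, -0.003, -0.035, 0.027, 0.085, -0.034, 0, 0, -0.003, -0.036, 0.026, 0.085, 0, 0, 0, 0, 0, 0, 0.085])

```text
time: 3.0
tcp_pos: [0.4904, 0.0363, 0.2752]
ee_rot: [-0.033, 1.569, 0.031]
wrist_force: [0.8, 0.1, 0.4]
opening: 0.992
```

```bash
python3 - <<'E'
from h import *
s=get_state();print(s['time'],s['tcp_pos'],s['wrist_force'],np.round(R.from_rotvec(s['ee_rot']).as_matrix(),3))
C=cam('wrist'); save('wrist','w0.png')
Z={'vrail':0,'tray_hinge':.062,'tray_grip':.066,'stop':0,'slot1':.0477,'slot2':.0477,'slot3':.0477,'post1':.07,'eraser':0,'marker_b':0}
for q,z in Z.items():
    for r in spot_point('wrist',q)[:3]: print(q,round(r['score'],2),np.round(r['point'],1),np.round(onz(C,r['point'],z),4))
E
```

```text
3.0 [0.49042565 0.0362835  0.27521693] [0.82754183 0.11621627 0.40874025] [[ 0.002 -0.041  0.999]
 [-0.001  0.999  0.041]
 [-1.    -0.001  0.002]]
vrail 0.88 [275.3 240. ] [0.6191 0.0686 0.    ]
tray_hinge 0.91 [278.1 238. ] [0.5858 0.0665 0.062 ]
tray_grip 0.8 [279.7 147.8] [0.4739 0.0613 0.066 ]
stop 0.68 [195.  239.2] [ 0.6226 -0.0478  0.    ]
slot1 0.41 [276.4 146.7] [0.4757 0.0588 0.0477]
slot2 0.41 [276.4 146.7] [0.4757 0.0588 0.0477]
slot3 0.41 [276.4 146.7] [0.4757 0.0588 0.0477]
post1 0.94 [224.4 191.4] [0.526  0.0007 0.07  ]
post1 0.85 [280.7 188.2] [0.5196 0.065  0.07  ]
post1 0.81 [394.5  35.6] [0.3564 0.1683 0.07  ]
eraser 0.89 [162.3 119. ] [ 0.4533 -0.0874  0.    ]
marker_b 0.95 [257.8 302.8] [0.7268 0.0477 0.    ]
marker_b 0.74 [412.4 128. ] [0.4517 0.2377 0.    ]
marker_b 0.16 [337.9 185.2] [0.5329 0.1497 0.    ]
```

View pics/w0.png

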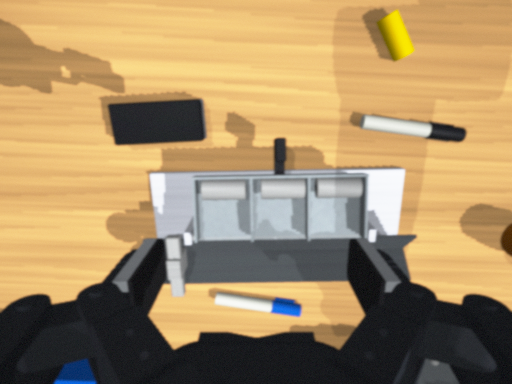

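```bash
python3 - <<'E'
from h import *
s=get_state();print(s['tcp_pos'],s['wrist_force'])
C=cam('wrist')
a=onz(C,(150,171.5),.01);b=onz(C,(405,168),.01);print(a,b,'yaw',np.arctan2(-(b-a)[0],(b-a)[1]))
im=camera('wrist')
m=outline_of('wrist','tray_grip')[0]['pixels'];ys,xs=np.where(m);print(xs.min(),xs.max(),ys.min(),ys.max())
g=im.astype(int).sum(2)[130:175,260:300]; print(g[8:40:4,8:32])
plan([.475,.0612,.12],np.pi/2+.05,6)
E
```

```text
[0.48741109 0.04092603 0.27548882] [-0.04950057 -0.74620206  0.07811277]
[ 0.51908323 -0.09863646  0.01      ] [0.49819203 0.23781235 0.01      ] yaw 0.062013623883891124
186 362 142 242
[[570 574 572 572 568 569 569 565 567 567 567 565 565 564 563 566 558 563
  562 562 564 561 558 560]
 [523 437 325 249 207 196 189 181 180 186 202 272 390 503 557 575 577 575
  578 578 576 579 577 581]
 [484 315 163 129 147 153 144 148 153 150 161 186 315 462 546 575 582 579
  579 576 578 573 574 573]
 [330 209 130 121 149 151 146 140 155 159 144 155 208 293 357 383 396 425
  450 472 473 462 433 432]
 [343 221 133 119 146 147 151 143 142 140 150 155 213 273 332 341 353 353
  347 358 376 389 415 419]
 [334 223 128 127 139 153 134 138 142 149 140 156 204 278 340 359 357 358
  356 356 363 372 396 427]
 [330 225 135 127 140 139 146 145 148 148 138 164 206 280 328 345 348 341
  339 342 346 350 379 406]
 [357 255 160 140 136 131 128 128 121 129 174 247 315 349 365 363 361 364
  363 367 370 396 422 435]]
turn total [-0.002   0.0002 -0.    ] per [-0.0003  0.     -0.    ]
[ 0.0259  0.0035 -0.0019]
[ 0.0259  0.0035 -0.0019]
[ 0.0259  0.0035 -0.0019]
[ 0.0259  0.0035 -0.0019]
[ 0.0259  0.0035 -0.0019]
[ 0.0259  0.0035 -0.0019]
```

Emit:
play_rows(increments=[-0.005, 0, 0, 0.026, 0.0035, -0.002, 0.085, 0, 0, 0, 0.026, 0.0035, -0.002, 0.085, 0, 0, 0, 0.026, 0.0035, -0.002, 0.085, 0, 0, 0, 0.026, 0.0035, -0.002, 0.085, 0, 0, 0, 0.026, 0.0035, -0.002, 0.085, 0, 0, 0, 0.022, 0.0035, -0.002, 0.085, 0, 0, 0, 0, 0, 0, 0.085, 0, 0, 0, 0, 0, 0, 0.085])

```text
time: 4.45
tcp_pos: [0.4747, 0.0606, 0.1236]
ee_rot: [-0.041, 1.571, 0.041]
wrist_force: [0.7, 0.3, 0.3]
opening: 0.995
```

```bash
python3 - <<'E'
from h import *
s=get_state();print(s['time'],s['tcp_pos'],np.round(R.from_rotvec(s['ee_rot']).as_matrix(),3))
C=cam('wrist'); save('wrist','w1.png')
for q,z in {'tray_grip':.066,'tray_hinge':.062,'vrail':0,'stop':0}.items():
    for r in spot_point('wrist',q)[:2]: print(q,round(r['score'],2),np.round(r['point'],1),np.round(onz(C,r['point'],z),4))
print('expect tcp axis at z.08', proj(C,np.array(s['tcp_pos'])*[1,1,0]+[0,0,.08]))
E
```

```text
4.45 [0.47466993 0.06059726 0.12359242] [[-0.    -0.052  0.999]
 [-0.     0.999  0.052]
 [-1.    -0.    -0.   ]]
tray_hinge 0.89 [257.4 341.2] [0.5844 0.067  0.062 ]
vrail 0.89 [257.6 323.8] [0.6207 0.0693 0.    ]
stop 0.43 [461.3 164.3] [0.4499 0.2333 0.    ]
expect tcp axis at z.08 [256.45216989 217.09329818]
```

View pics/w1.png

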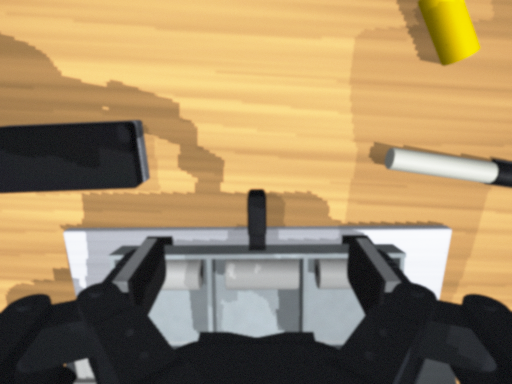

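Emit:
play_rows(increments=[0, 0, 0, 0.014, 0, 0, 0.085, 0, 0, 0, 0.014, 0, 0, 0.085, 0, 0, 0, 0.014, 0, 0, 0.085, 0, 0, 0, 0.014, 0, 0, 0.085, 0, 0, 0, 0.007, 0, 0, 0.06, 0, 0, 0, 0, 0, 0, 0.03, 0, 0, 0, 0, 0, 0, 0.015, 0, 0, 0, 0, 0, 0, 0.0], grip_force=30)

```text
time: 5.5
tcp_pos: [0.4754, 0.0606, 0.0612]
ee_rot: [-0.041, 1.569, 0.041]
wrist_force: [0.2, 0.1, 0.5]
opening: 0.326
```

Emit:
play_rows(increments=[0, 0, 0, 0, 0, 0, 0, 0, 0, 0, 0, 0, 0, 0, 0, 0, 0, 0, 0, 0, 0])

```text
time: 5.8
tcp_pos: [0.4752, 0.0608, 0.0611]
ee_rot: [-0.041, 1.569, 0.042]
wrist_force: [-0.8, -0.1, 5.2]
opening: 0.133
```

Emit:
play_rows(increments=[0, 0.04, 0, -0.0044, 0, 0, 0, 0, 0.04, 0, -0.0044, 0, 0, 0, 0, 0.04, 0, -0.0044, 0, 0, 0, 0, 0.04, 0, -0.0044, 0, 0, 0, 0, 0.02, 0, -0.0022, 0, 0, 0, 0, 0.02, 0, -0.0022, 0, 0, 0, 0, 0.02, 0, -0.0022, 0, 0, 0, 0, 0.02, 0, -0.0022, 0, 0, 0])

```text
time: 6.6
tcp_pos: [0.4778, 0.061, 0.0863]
ee_rot: [-0.048, 1.81, 0.038]
wrist_force: [0.6, 1.2, -1.0]
opening: 0.135
```

Emit:
play_rows(increments=[0, 0, 0, 0, 0, 0, 0, 0, 0.02, 0, -0.0022, 0, 0, 0, 0, 0, 0, 0, 0, 0, 0, 0, 0.02, 0, -0.0022, 0, 0, 0, 0, 0, 0, 0, 0, 0, 0, 0, 0.02, 0, -0.0022, 0, 0, 0, 0, 0, 0, 0, 0, 0, 0, 0, 0, 0, 0, 0, 0, 0])

```text
time: 7.4
tcp_pos: [0.4794, 0.0611, 0.0928]
ee_rot: [-0.049, 1.869, 0.037]
wrist_force: [1.8, 3.2, -1.9]
opening: 0.131
```

```bash
python3 - <<'E'
from h import *
s=get_state();print(s['time'],s['tcp_pos'],s['wrist_force'],s['torque'],s['opening'],np.round(R.from_rotvec(s['ee_rot']).as_matrix(),3))
a=camera('top')[130:220,170:330]; b=camera('side')[150:250,190:340]
cv2.imwrite('pics/c1.png',np.vstack([cv2.resize(x,(540,300),interpolation=2) for x in (a,b)])[:,:,::-1])
E
```

```text
7.4 [0.47942238 0.06106557 0.09275571] [ 1.7971967   3.19473745 -1.87924156] [ 0.4478715  -0.89435634  0.19145055] 0.1308045315494556 [[-0.293 -0.052  0.955]
 [-0.015  0.999  0.05 ]
 [-0.956  0.    -0.294]]
```

View pics/c1.png

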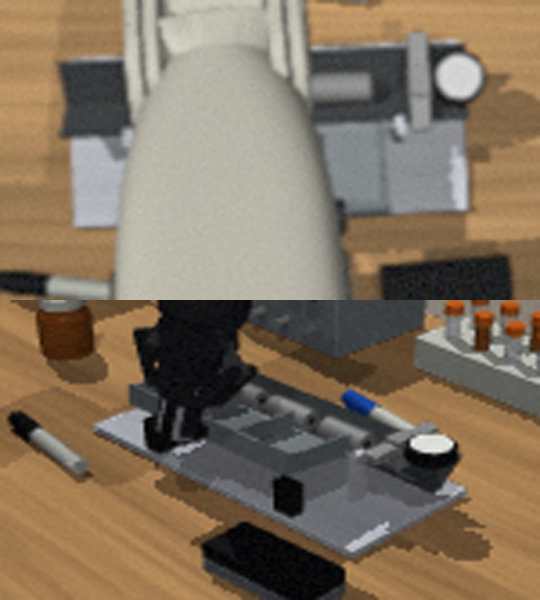

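Emit:
play_rows(increments=[0, 0.04, 0, -0.0044, 0, 0, 0, 0, 0.04, 0, -0.0044, 0, 0, 0, 0, 0.04, 0, -0.0044, 0, 0, 0, 0, 0, 0, 0, 0, 0, 0, 0, -0.04, 0, 0.0044, 0, 0, 0, 0, -0.04, 0, 0.0044, 0, 0, 0, 0, -0.04, 0, 0.0044, 0, 0, 0])

```text
time: 8.2
tcp_pos: [0.4793, 0.0611, 0.0926]
ee_rot: [-0.048, 1.865, 0.037]
wrist_force: [5.0, 3.3, -5.1]
opening: 0.132
```

Emit:
play_rows(increments=[0, -0.04, 0, 0.0044, 0, 0, 0, 0, -0.04, 0, 0.0044, 0, 0, 0, 0, -0.04, 0, 0.0044, 0, 0, 0, 0, -0.04, 0, 0.0044, 0, 0, 0, 0, -0.03, 0, 0.0033, 0, 0, 0, 0, -0.03, 0, 0.0033, 0, 0, 0, 0, -0.02, 0, 0.0022, 0, 0, 0, 0, -0.02, 0, 0.0022, 0, 0, 0])

```text
time: 9.0
tcp_pos: [0.4751, 0.0608, 0.0655]
ee_rot: [-0.041, 1.604, 0.041]
wrist_force: [6.5, 4.0, -4.6]
opening: 0.133
```

Emit:
play_rows(increments=[0, -0.02, 0, 0.0022, 0, 0, 0, 0, -0.01, 0, 0.0011, 0, 0, 0, 0, -0.01, 0, 0.0011, 0, 0, 0, 0, 0, 0, 0, 0, 0, 0, 0, 0, 0, 0, 0, 0, 0])

```text
time: 9.5
tcp_pos: [0.4751, 0.0608, 0.0613]
ee_rot: [-0.04, 1.564, 0.042]
wrist_force: [7.2, 2.3, -4.7]
opening: 0.134
```

Emit:
play_rows(increments=[0, 0, 0, 0.0005, 0, 0, 0, 0, 0, 0, 0.0005, 0, 0, 0, 0, 0, 0, 0, 0, 0, 0])

```text
time: 9.8
tcp_pos: [0.4751, 0.0608, 0.0612]
ee_rot: [-0.04, 1.564, 0.042]
wrist_force: [5.0, 3.1, 3.6]
opening: 0.135
```

Emit:
play_rows(increments=[0, 0, 0, 0.0003, 0, 0, 0, 0, 0, 0, 0, 0, 0, 0.03, 0, 0, 0, 0, 0, 0, 0.06, 0, 0, 0, 0, 0, 0, 0.06, 0, 0, 0, -0.02, 0, 0, 0.06, 0, 0, 0, -0.04, 0, 0, 0.06, 0, 0, 0, -0.05, 0, 0, 0.03, 0, 0, 0, -0.05, 0, 0, 0.0])

```text
time: 10.6
tcp_pos: [0.4716, 0.06, 0.22]
ee_rot: [-0.041, 1.574, 0.04]
wrist_force: [1.5, 0.6, 0.8]
opening: 0.372
```

Emit:
play_rows(increments=[0, 0, 0, -0.02, 0.01, -0.02, 0, 0, 0, 0, 0, 0.01, -0.02, 0, 0, 0, 0, 0, 0, 0, 0, 0, 0, 0, 0, 0, 0, 0])

```text
time: 11.0
tcp_pos: [0.4317, 0.0782, 0.239]
ee_rot: [-0.042, 1.571, 0.041]
wrist_force: [0.1, 0.2, -0.6]
opening: 0.001
```

```bash
python3 - <<'E'
from h import *
s=get_state();print(s['time'],s['tcp_pos'],s['opening'],s['wrist_force'])
C=cam('wrist'); a=save('wrist','w2.png')
print(np.round(R.from_rotvec(s['ee_rot']).as_matrix(),3))
for q,z in {'post1':.0477,'stop':0,'slot1':.0477,'slot3':.0477,'tray_grip':.066,'tray_hinge':.062}.items():
    for r in spot_point('wrist',q)[:4]: print(q,round(r['score'],2),np.round(r['point'],1),np.round(onz(C,r['point'],z),4))
for r in outline_of('wrist','stop')[:1]:
    ys,xs=np.where(r['pixels']); print('stop',r['score'],xs.min(),xs.max(),ys.min(),ys.max())
E
```

```text
11.0 [0.43168536 0.07817119 0.2389774 ] 0.0009822714819041132 [ 0.0695191   0.2376966  -0.56779137]
[[-0.    -0.052  0.999]
 [-0.001  0.999  0.052]
 [-1.    -0.001 -0.   ]]
post1 0.87 [363.7  87.2] [0.3465 0.181  0.0477]
post1 0.44 [244.4 309.4] [0.6144 0.0727 0.0477]
tray_grip 0.9 [236. 208.] [0.4747 0.0588 0.066 ]
```

View pics/w2.png

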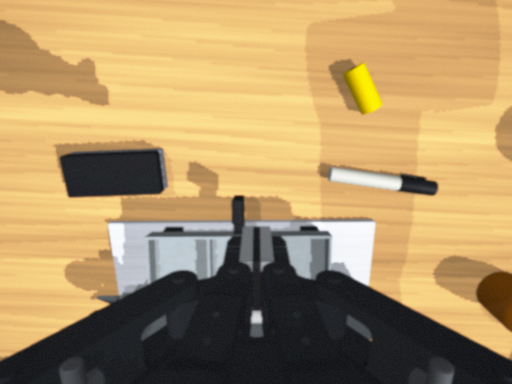

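Emit:
play_rows(increments=[0, 0, 0, 0.005, 0.02, 0.031, 0, 0, 0, 0, 0.005, 0.02, 0.031, 0, 0, 0, 0, 0.005, 0.02, 0.031, 0, 0, 0, 0, 0.005, 0.02, 0.031, 0, 0, 0, 0, 0.005, 0.02, 0.031, 0, 0, 0, 0, 0.005, 0.02, 0.031, 0, 0, 0, 0, 0, 0, 0, 0, 0, 0, 0, 0, 0, 0, 0])

```text
time: 12.2
tcp_pos: [0.6114, 0.2081, 0.2074]
ee_rot: [-0.042, 1.573, 0.041]
wrist_force: [-0.3, 0.2, -1.1]
opening: -0.0
```

```bash
python3 - <<'E'
from h import *
s=get_state();print(s['time'],s['tcp_pos'],s['opening'],s['wrist_force'])
W=cam('wrist'); a=save('wrist','w3.png')
for q,z in {'post1':.0477,'stop':0,'slot1':.0477,'vrail':0,'tray_grip':.066}.items():
    for r in spot_point('wrist',q)[:4]: print(q,round(r['score'],2),np.round(r['point'],1),np.round(onz(W,r['point'],z),4))
b=camera('top'); C=cam('top')
for r in spot_point('top','post1')[:5]: print('top',round(r['score'],2),np.round(r['point'],1),np.round(onz(C,r['point'],.0477),4))
c=camera('side')
cv2.imwrite('pics/c3.png',np.vstack([np.hstack([cv2.resize(b[120:220,170:320],(390,300)),cv2.resize(c[150:250,190:340],(390,300))]),np.hstack([cv2.resize(a,(400,300)),np.zeros((300,380,3),np.uint8)])])[:,:,::-1])
E
```

```text
12.2 [0.61141678 0.20805348 0.20737342] -0.0003986418616885495 [-0.3385744   0.17218801 -1.11606022]
post1 0.92 [184.2 173.2] [0.6156 0.1376 0.0477]
post1 0.68 [119.8 174.2] [0.6199 0.0747 0.0477]
vrail 0.87 [133.3 165.5] [0.6219 0.0696 0.    ]
tray_grip 0.78 [80.9  3.5] [0.4768 0.0618 0.066 ]
top 0.74 [272.4 154.6] [ 0.6285 -0.0008  0.0477]
top 0.69 [225.3 156.4] [0.6218 0.1324 0.0477]
top 0.47 [243.8 157.1] [0.6204 0.08   0.0477]
```

View pics/c3.png

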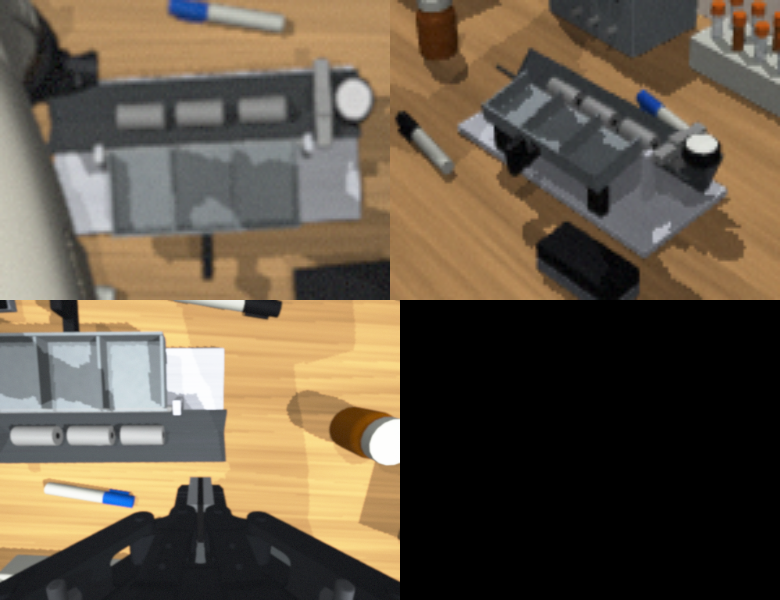

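Emit:
play_rows(increments=[0, 0, 0, 0.03, 0, 0, 0, 0, 0, 0, 0.03, 0, 0, 0, 0, 0, 0, 0.03, 0, 0, 0, 0, 0, 0, 0.03, 0, 0, 0, 0, 0, 0, 0.017, 0, 0, 0, 0, 0, 0, 0.008, 0, 0, 0, 0, 0, 0, 0.006, 0, 0, 0, 0, 0, 0, 0.003, 0, 0, 0])

```text
time: 13.45
tcp_pos: [0.6121, 0.208, 0.0558]
ee_rot: [-0.041, 1.569, 0.041]
wrist_force: [-0.2, 0.2, 0.9]
opening: 0.004
```

Emit:
play_rows(increments=[0, 0, 0, 0, 0, 0, 0, 0, 0, 0, 0, 0, 0, 0])

```text
time: 13.65
tcp_pos: [0.6123, 0.2082, 0.0565]
ee_rot: [-0.041, 1.568, 0.041]
wrist_force: [0.5, 0.1, -0.1]
opening: 0.006
```

```bash
python3 - <<'E'
from h import *
s=get_state();print(s['time'],s['tcp_pos'],s['opening'],s['wrist_force'])
W=cam('wrist'); a=save('wrist','w4.png')
for r in spot_point('wrist','post1')[:4]: print(round(r['score'],2),np.round(r['point'],1),np.round(onz(W,r['point'],.0477),4))
E
```

```text
13.65 [0.61234972 0.2081822  0.05650092] 0.006480996278192251 [ 0.54441007  0.13409672 -0.10397486]
0.89 [116.4 242.3] [0.6157 0.1372 0.0477]
```

View pics/w4.png

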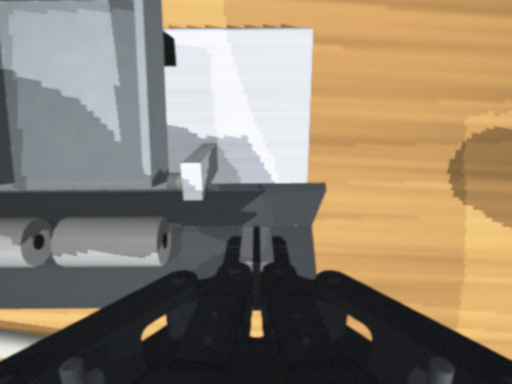

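Emit:
play_rows(increments=[0, 0, 0, 0.002, -0.01, 0, 0, 0, 0, 0, 0, -0.01, 0, 0, 0, 0, 0, 0, -0.005, 0, 0, 0, 0, 0, 0, -0.005, 0, 0, 0, 0, 0, 0, -0.005, 0, 0, 0, 0, 0, 0, -0.005, 0, 0, 0, 0, 0, 0, -0.005, 0, 0, 0, 0, 0, 0, -0.005, 0, 0])

```text
time: 14.55
tcp_pos: [0.6143, 0.1581, 0.0534]
ee_rot: [-0.041, 1.57, 0.042]
wrist_force: [1.0, 2.1, -0.4]
opening: -0.003
```

Emit:
play_rows(increments=[0, 0, 0, 0, -0.005, 0, 0, 0, 0, 0, 0, -0.005, 0, 0, 0, 0, 0, 0, -0.005, 0, 0, 0, 0, 0, 0, -0.005, 0, 0, 0, 0, 0, 0, -0.003, 0, 0, 0, 0, 0, 0, -0.003, 0, 0, 0, 0, 0, 0, 0, 0, 0])

```text
time: 15.25
tcp_pos: [0.6158, 0.1315, 0.0534]
ee_rot: [-0.041, 1.57, 0.04]
wrist_force: [0.3, 1.3, -0.1]
opening: -0.006
```

```bash
python3 - <<'E'
from h import *
s=get_state();print(s['time'],s['tcp_pos'],s['opening'],s['wrist_force'])
b=camera('top'); C=cam('top')
for r in spot_point('top','post1')[:5]: print('top',round(r['score'],2),np.round(r['point'],1),np.round(onz(C,r['point'],.0477),4))
c=camera('side')
cv2.imwrite('pics/c5.png',np.vstack([cv2.resize(x,(600,300),interpolation=2) for x in (b[130:200,180:320],c[160:240,220:340])])[:,:,::-1])
E
```

```text
15.25 [0.61575364 0.13147289 0.05344985] -0.005644266758486949 [ 0.27446314  1.30222652 -0.13476329]
top 0.63 [240.2 157.8] [0.6183 0.0901 0.0477]
top 0.6 [272.6 157.3] [ 0.6208 -0.0014  0.0477]
top 0.42 [255.8 156.6] [0.6223 0.0461 0.0477]
```

View pics/c5.png

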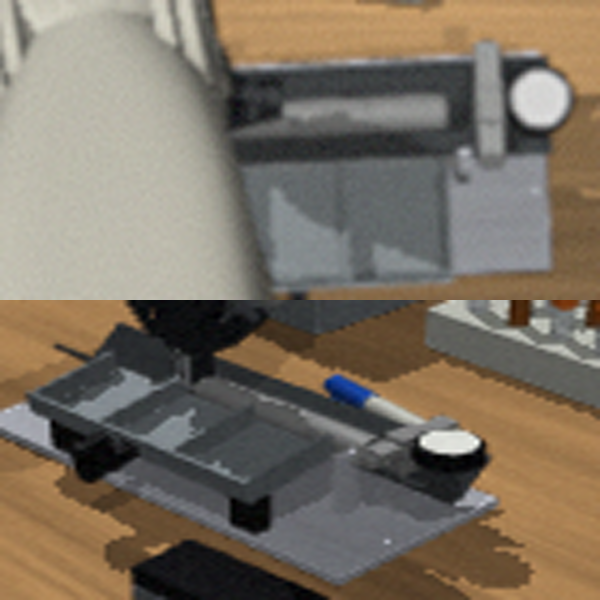

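Emit:
play_rows(increments=[0, 0, 0, 0, -0.004, 0, 0, 0, 0, 0, 0, -0.004, 0, 0, 0, 0, 0, 0, -0.002, 0, 0, 0, 0, 0, 0, -0.002, 0, 0, 0, 0, 0, 0, -0.001, 0, 0, 0, 0, 0, 0, 0, 0, 0])

```text
time: 16.0
tcp_pos: [0.6162, 0.1187, 0.0533]
ee_rot: [-0.041, 1.571, 0.041]
wrist_force: [-0.1, 2.2, 0.3]
opening: 0.0
```

Emit:
play_rows(increments=[0, 0, 0, 0, -0.002, 0, 0, 0, 0, 0, 0, -0.002, 0, 0, 0, 0, 0, 0, 0, 0, 0])

```text
time: 16.3
tcp_pos: [0.6164, 0.1147, 0.0533]
ee_rot: [-0.041, 1.57, 0.04]
wrist_force: [-0.0, 1.7, -0.5]
opening: 0.002
```

Emit:
play_rows(increments=[0, 0, 0, 0, -0.0015, 0, 0, 0, 0, 0, 0, -0.0015, 0, 0, 0, 0, 0, 0, 0, 0, 0])

```text
time: 16.6
tcp_pos: [0.6166, 0.1118, 0.0533]
ee_rot: [-0.041, 1.57, 0.041]
wrist_force: [1.0, 1.5, -0.5]
opening: 0.001
```

Emit:
play_rows(increments=[0, 0, 0, 0, -0.001, 0, 0, 0, 0, 0, 0, -0.001, 0, 0, 0, 0, 0, 0, 0, 0, 0])

```text
time: 16.9
tcp_pos: [0.6166, 0.1116, 0.0534]
ee_rot: [-0.039, 1.57, 0.044]
wrist_force: [-0.5, 7.1, 0.4]
opening: 0.001
```

Emit:
play_rows(increments=[0, 0, 0, 0, -0.001, 0, 0, 0, 0, 0, 0, -0.001, 0, 0, 0, 0, 0, 0, 0, 0, 0])

```text
time: 17.2
tcp_pos: [0.6167, 0.1114, 0.0536]
ee_rot: [-0.038, 1.57, 0.048]
wrist_force: [-0.2, 10.9, 0.8]
opening: -0.003
```

Emit:
play_rows(increments=[0, 0, 0, 0, 0.003, 0, 0, 0, 0, 0, 0, 0.007, 0, 0, 0, 0, 0, 0, 0.01, 0, 0, 0, 0, 0, -0.02, 0, 0, 0, 0, 0, 0, -0.04, 0, 0, 0, 0, 0, 0, -0.04, 0.03, 0, 0, 0, 0, 0, -0.04, 0.04, 0, 0, 0, 0, 0, -0.02, 0.04, -0.02, 0])

```text
time: 18.0
tcp_pos: [0.5931, 0.2328, 0.2124]
ee_rot: [-0.038, 1.564, 0.039]
wrist_force: [0.8, 0.9, -0.4]
opening: 0.001
```

Emit:
play_rows(increments=[0, 0, 0, 0, 0.04, -0.02, 0, 0, 0, 0, 0, 0.04, -0.02, 0, 0, 0, 0, 0, 0.03, -0.02, 0, 0, 0, 0, 0, 0, 0, 0, 0, 0, 0, 0, 0, 0, 0])

```text
time: 18.5
tcp_pos: [0.524, 0.3397, 0.2087]
ee_rot: [-0.043, 1.57, 0.042]
wrist_force: [-0.0, 0.6, 0.4]
opening: -0.003
```

```bash
python3 - <<'E'
from h import *
s=get_state();print(s['time'],s['tcp_pos'],s['opening'],s['wrist_force'])
b=camera('top'); C=cam('top')
for r in spot_point('top','post1')[:5]: print('top',round(r['score'],2),np.round(r['point'],1),np.round(onz(C,r['point'],.0477),4))
for q,z in {'stop':0,'tray_grip':.066,'marker_a':0,'eraser':0}.items():
  for r in spot_point('top',q)[:2]: print(q,round(r['score'],2),np.round(r['point'],1),np.round(onz(C,r['point'],z),4))
c=camera('side')
cv2.imwrite('pics/c6.png',np.vstack([cv2.resize(x,(600,300),interpolation=2) for x in (b[130:220,170:320],c[160:240,220:340])])[:,:,::-1])
E
```

```text
18.5 [0.52401974 0.33965827 0.20866904] -0.0029627831746618614 [-0.02404384  0.57341618  0.40980432]
top 0.71 [205.6 254.5] [0.3457 0.1813 0.0477]
top 0.69 [280.6 153.5] [ 0.6319 -0.0239  0.0477]
top 0.69 [246.  155.9] [0.6239 0.0738 0.0477]
top 0.54 [262.4 156.2] [0.6236 0.0274 0.0477]
stop 0.69 [291.3 159. ] [ 0.624  -0.0566  0.    ]
stop 0.67 [417.9 241.6] [ 0.3887 -0.4228  0.    ]
tray_grip 0.64 [252.  209.7] [0.4716 0.0534 0.066 ]
tray_grip 0.61 [131.  166.8] [0.5864 0.3934 0.066 ]
marker_a 0.68 [191.  213.6] [0.4595 0.2345 0.    ]
marker_a 0.49 [258.9 124.2] [0.7267 0.0403 0.    ]
eraser 0.85 [298.  216.7] [ 0.4551 -0.0777  0.    ]
```

View pics/c6.png

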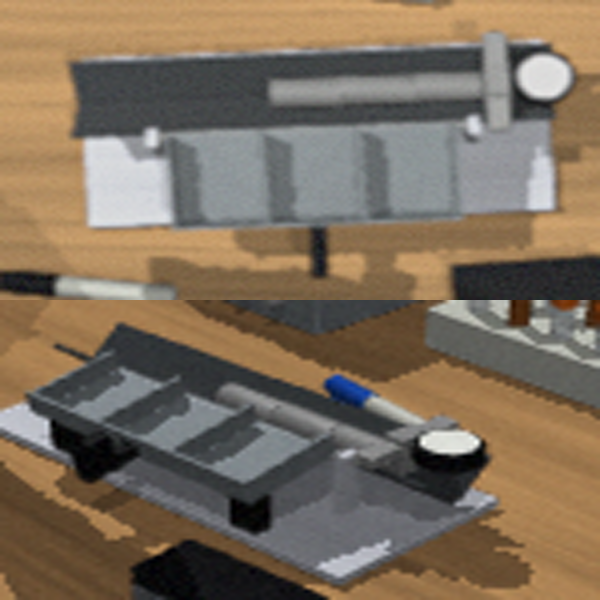

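```bash
python3 -c "
from rig import *
print(finish_job())"
```

```text
the job is handed in; nothing more can be done
None
```

I handed the job in at about 18.5 s on the robot's clock; the hand-in reports no verdict.

- **Tray:** I pinched the paddle and raised the tray to about 0.4 rad. That is below the 0.5 you gave as certain, but the camera already showed all three posts in the trough at 0.3. I then lowered the tray in small steps and let go only once the wrist force showed it resting on its supports.
- **Posts:** I pushed them along the fold with the closed fingers. At the stop the force rose to about 11 N and the posts moved no further. I then backed off, clear of everything.
- **Last checks:** In the final top and side pictures the posts form one unbroken row about 150 mm long against the stop, and the tray is empty and down. The eraser, markers and yellow look-alike look undisturbed.
- **Disagreement:** The networks' post positions in the last top picture were only good to several millimetres: the first post came out about 10 mm off the fold. I relied on the picture and the force reading instead.

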